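# Show a polished sphere under the bench magnifier

### The job

Swing the bench magnifier round on its stiff arm until its lens is over the white sorting pad, and leave it there. Then pick up the small sphere tray by its wooden grip and carry it, without letting the polished stone ball roll out of its pocket or touching the ball, until the ball is centred under the lens about 9 cm below it. Finish while still holding the tray there, level, still and clear of the bench and the magnifier; leave the other things on the bench where they are.

Things in the scene. Friction and masses are not known exactly. Their poses are not given: they have to be found in the camera images.
- magnifier: Bench magnifier stand, fixed to the bench: round dark cast foot 100 mm across, steel post 14 mm thick, 255 mm high, cap on top to about 270 mm. Origin: on the bench at the centre of the foot, on the post's axis. Its -x axis is where the arm points at joint value 0.
- swing_arm (a joint): Angle (rad) of the level arm that turns about the vertical post; range -1.5 to 1.5. At 0 it points along the magnifier's -x axis (roughly to the robot); larger values turn it anticlockwise seen from above (its end moves to the robot's right, -y). Stiff friction joint (about 0.35 N m, about 1.4 N at the knob): it stays where it is left.
- swing_axis (a point): Point on the post's axis at the arm's height, 215 mm above the bench: the arm's hinge, axis vertical.
- lens_center (a point): Centre of the round level lens, 215 mm above the bench and 200 mm from the post's axis. Its dark frame is 98 mm across and 12 mm thick. The arm's bar (11 mm) runs from the frame to the post.
- lens_knob (a point): Middle of the upright black knob on the outer end of the lens frame, 260 mm from the post's axis, on the line from post through lens: a peg 14 mm across that stands from 219 to 259 mm above the bench; this point is 243 mm above it. Grip it from above, or push it sideways, to swing the arm.
- sorting_pad: White square sorting pad with a dark edge, 90 x 90 mm, 5.5 mm thick, fixed to the bench. Origin: centre of its underside. Its centre lies within 22 mm of the circle that the lens centre follows.
- sphere_tray: Hand tray, 298 mm long, about 0.15 kg, lying flat: aluminium plate 76 x 76 x 11 mm with a round pocket 40 mm across, 4 mm deep in its middle; narrow tang; dark wooden grip. Origin: on the underside, below the pocket's centre; x points away from the grip, z up. The grip spans x = -260 to -140 mm, is 18 mm wide (y) and lies 6 to 32 mm above the underside.
- tray_grip (a point): Middle of the wooden grip, 195 mm behind the pocket's centre (tray x = -195 mm), 26 mm above the tray's underside: the place to grip it, fingers closing across its 18 mm width, firmly (50 N or more, since the pocket end hangs out).
- pocket (a point): Centre of the pocket's floor, 7 mm above the tray's underside.
- stone_sphere_center (a point): Centre of the polished brown stone ball, 30 mm across, 40 g, loose in the pocket (5 mm play all round); at rest it is 22 mm above the tray's underside. It climbs out over the rim if the tray is tipped by about 40 degrees, or less when jerked.
- rough_stone: Bystander: brown rough stone, about 34 x 45 x 28 mm, loose.
- cork: Bystander: cork, 24 mm across, 20 mm high, loose.
- matchbox: Bystander: matchbox, 36 x 53 x 14 mm, loose.
There are look-alikes about, which are no part of the job. Leave any blue or purple look-alike of the part that bears stone_sphere_center alone.

How it is judged:
On the way, in this order (a step that is already met when the one before it is completed fails the run):
1. the lens stands still over the sorting pad (horizontal distance between lens_center and sorting_pad below 0.04 m and velocity of joint swing_arm between -0.1 and 0.1 rad/s), for 0.2 s.
2. the tray is lifted clear of the bench by its grip (height (world z) of sphere_tray above 0.03 m and contact force between the fingers and sphere_tray above 1 N and distance between the grasp point and tray_grip below 0.08 m), for 0.2 s.
At the end, for the whole second after the job is handed in: Lens at rest within 40 mm over the pad's centre. Fingers hold the tray by its grip (80 mm from its middle at most), still, level within 6 degrees, more than 60 mm up, clear of the magnifier; ball in its pocket, 65 to 115 mm below the lens centre and within 25 mm sideways. Bystanders within 30 mm (horizontal distance between lens_center and sorting_pad below 0.04 m and horizontal distance between stone_sphere_center and lens_center below 0.025 m and z of stone_sphere_center in the frame of lens_center between -0.115 and -0.065 m and angle between sphere_tray's own z axis and vertical below 0.105 rad and distance between stone_sphere_center and pocket below 0.02 m and linear speed of sphere_tray below 0.02 m/s and velocity of joint swing_arm between -0.05 and 0.05 rad/s and height (world z) of sphere_tray above 0.06 m and contact force between the fingers and sphere_tray above 1 N and contact force between sphere_tray and magnifier below 0.1 N and distance of each of rough_stone, cork, matchbox from where it was at the start of the episode below 0.03 m and distance between the grasp point and tray_grip below 0.08 m); the arm keeps its last pose, push and grip.
It fails at once if the ball leaves its pocket (distance between stone_sphere_center and pocket above 0.022 m).
It fails at once if the robot touches the ball (contact force between any of the arm, the fingers and stone_sphere above 0.3 N).
It fails at once if a bystander is knocked away (distance of any of rough_stone, cork, matchbox from where it was at the start of the episode above 0.03 m).
It also fails if it takes over 64 s, if anything falls off the work surface, if the arm or the gripper's body presses on something with over 40 N, if the wrist force passes 120 N, or if a joint passes its speed limit or range.

### The arm

A 7-joint arm with a two-finger parallel gripper is mounted at the origin on a cart in front of the work surface, level with it; the furniture and walls round the work are solid. World frame = base frame: x ahead of the robot, y to its left, z up, the work surface at z = 0. Lengths are in m, angles in rad, forces in N, time in s.
With the tool pointing down it reaches from about 0.375 to 0.925 m from the base axis. Payload 3.1 kg.
Tool frame: the origin (TCP) lies at the very end of the fingers, on their centre line; the grasp point (between the pads) lies 19 mm behind it (arm.grasp_offset is the distance from the TCP to the grasp point, in m); z points along the fingers, y is the line along which they close (so a half turn about z gives the same grasp; the last joint's range is limited). The gripper opens to 85 mm and grips with 20 to 120 N. Pads are 22 mm wide; open, the fingers measure 114 mm over their backs; the gripper's body (76 mm by 85 mm) begins 54 mm behind the grasp point. The pads swing forward as they close: fully open they stand 13 mm farther back than shut.
Start: joints at [-1.257, 0.383, 0.044, 1.598, -0.018, 1.161, -0.05], TCP at [0.26, 0.596, 0.231] pointing down, gripper open.
Joint ranges: [-2.61, 2.61], [-0.41, 2.15], [-1.48, 1.57], [0, 2.5], [-1.57, 4.71], [0.05, 1.97], [-2.85, 2.85]. Speed limits (rad/s): [2.79, 2.79, 3.14, 3.14, 3.14, 3.14, 3.14].

### API

Orientations are given as a 3x3 rotation matrix whose columns are the frame's x, y, z axes.
In Python, from plant import arm, eyes, trace gives the robot as it stands.
- The arm moves only by the tool shift_gripper, called after "Emit:" as name(argument=value, ...) on one line, values as JSON. Schema: {"type":"object","properties":{"steps":{"type":"object","properties":{"finger_gap":{"type":"array","items":{"type":"number"},"minItems":1,"maxItems":20},"dx":{"type":"array","items":{"type":"number"},"minItems":1,"maxItems":20},"dy":{"type":"array","items":{"type":"number"},"minItems":1,"maxItems":20},"dz":{"type":"array","items":{"type":"number"},"minItems":1,"maxItems":20},"turn":{"type":"array","items":{"type":"number"},"minItems":1,"maxItems":20}},"additionalProperties":false,"required":["finger_gap","dx","dy","dz","turn"]},"grip_force":{"type":"number"},"only":{"type":"string"},"quiet":{"type":"boolean"},"lines":{"type":"string"}},"required":["steps"],"additionalProperties":false}. steps is an object with one list for each field, all of the same length, 1 to 20, a row being the entries at one place: finger_gap (the finger opening in m), dx, dy, dz (the shift in m), turn (a turn about the tool's z in rad); each row shifts and turns the commanded pose from where the row before left it, along the tool's axes as they then stand; what a row does not reach is not made up. A row lasts 1/8 s, in which the tool goes at most 0.0625 m and 0.188 rad, less where a joint would pass 70% of its speed; a pose out of reach is approached as far as the arm can. The fingers move at their own pace and stop on an object; grip_force is the grip in N (left out, the last holds). Time passes only in rows, so rows that do not move let the fingers close. The tool returns the time, the measured TCP pose, the force, the opening and the grip force at its end. only (a regular expression) keeps the lines of the reply that match it, lines (a string "A,B") keeps lines A to B, and quiet returns only ok. Input that does not fit is refused with a message, and nothing moves.
- arm.sense(): the state, without advancing time (a new reading comes with each control period).
- eyes.snapshot(name): name is "side" or "top" or "wrist"; returns a dict with "pixels" (384x512x3 uint8, red, green, blue), "range_z" (384x512 float32, m along the optical axis (not along the pixel's ray), 0 where there is no reading), "K" (3x3 intrinsics, pixels), "cam_to_world" (4x4, takes a point from camera to world coordinates); the wrist camera has in their place "tool_from_camera" (4x4, takes a point from camera to tool coordinates, whose origin is the TCP and whose axes are the flange's). Camera axes: x right, y up, looking along -z (the intrinsics and any distortion apply to the point x, -y, -z); pixel columns grow to the right and rows downward; lengths in m; the calibration is good to about 2 mm. A picture is of the moment at which its call begins: read the wrist's pose just before it.
- arm.sign_off(): hands the job in; it is judged then, once.
Trained networks look in the newest picture that a camera, given by its name, has taken for a name from the list of things; names that differ only in an ending like _2 or _b are one class to them, and where a whole thing is asked for, a point or a joint stands for the part that bears it (a point fixed in the world has none). Each returns a list of dicts, best first, with "conf" (0 to 1); they miss things now and then, are a little off and sometimes report something else, mostly with a low value. They report only what shows in the picture. A call takes as long as a camera call. They do not tell look-alikes from the thing itself.
- trace(camera, thing): "pixels" (384x512 bool, what is visible of it) and "box" ([left, top, width, height] in pixels, round what is visible of it).
The state is a dict: "t": time; "joints": joint angles; "joint_vel": joint speeds; "tau": joint torques, N m; "eef_pos": TCP position; "eef_rot": TCP orientation; "force": force on the tool from outside, world axes, zero at the start; "torque": the same for the moment, N m; "width": finger opening in m; "gripper_force": force on a finger pad.
Only numpy, scipy, OpenCV 4.12 (cv2) and the standard library are available. Lean on these libraries where they do the work, as an engineer would, in place of code of your own. Each camera call takes 0.05 s, during which the arm holds its last target. There are 200 camera calls.

## Working session

There is one attempt and no reset: what is moved stays moved. The work goes in short steps, Python scripts to look and compute and a tool call to move; the robot and the scene stay as the last step left them, time stands still between calls to the robot, and variables do not carry over. Pictures are saved under pics/ and viewed, at most 10 in all, crops included, and the job is handed in when it is done.

```bash
ls; mkdir -p pics; cat > h.py <<'E'
import numpy as np, cv2
from plant import arm, eyes, trace
def pts(s, mask=None):
    z=s["range_z"]; K=s["K"]; v,u=np.nonzero((z>0) if mask is None else (mask&(z>0)))
    d=z[v,u]; P=np.c_[(u-K[0,2])/K[0,0]*d, -(v-K[1,2])/K[1,1]*d, -d, np.ones_like(d)]
    return (P@s["cam_to_world"].T)[:,:3]
E
python3 - <<'E'
from h import *
s=arm.sense(); print(s["eef_pos"],s["eef_rot"].round(3) if hasattr(s["eef_rot"],'round') else s["eef_rot"])
for c in("top","side"):
    im=eyes.snapshot(c); cv2.imwrite(f"pics/{c}0.png",im["pixels"][:,:,::-1]); np.savez(f"{c}0.npz",**im)
    for n in("magnifier","swing_arm","lens_knob","sorting_pad","sphere_tray","stone_sphere_center","rough_stone","cork","matchbox"):
        for r in trace(c,n)[:3]:
            p=pts(im,r["pixels"]); 
            if len(p): print(c,n,round(r["conf"],2),r["box"],np.median(p,0).round(3),p.min(0).round(3),p.max(0).round(3))
E
```

```text
pics
[0.25977328 0.59477707 0.22984214] [[-0.916  0.4   -0.001]
 [ 0.4    0.916 -0.003]
 [-0.    -0.003 -1.   ]]
top magnifier 0.83 [236.2, 89.1, 97.2, 113.9] [ 0.644 -0.117  0.217] [ 0.548 -0.224 -0.004] [0.872 0.01  0.269]
top swing_arm 0.65 [240.0, 87.0, 97.7, 119.6] [ 0.617 -0.138  0.218] [ 0.548 -0.236 -0.005] [ 0.888 -0.013  0.269]
top lens_knob 0.65 [238.2, 88.2, 99.1, 116.5] [ 0.616 -0.139  0.218] [ 0.548 -0.237 -0.005] [ 0.836 -0.012  0.269]
top sorting_pad 0.69 [210.0, 182.4, 48.2, 46.6] [0.576 0.022 0.005] [ 0.517 -0.039 -0.002] [0.636 0.081 0.011]
top sphere_tray 0.74 [295.1, 202.7, 14.5, 74.7] [ 0.477 -0.149  0.03 ] [ 0.401 -0.171  0.001] [ 0.578 -0.131  0.038]
top sphere_tray 0.17 [210.7, 181.1, 47.6, 46.8] [0.575 0.024 0.005] [ 0.517 -0.037 -0.003] [0.634 0.085 0.011]
top stone_sphere_center 0.42 [263.0, 248.4, 10.3, 15.3] [ 0.448 -0.057  0.025] [ 0.433 -0.07   0.002] [ 0.46  -0.042  0.032]
top stone_sphere_center 0.4 [328.7, 201.0, 12.9, 11.5] [ 0.558 -0.232  0.026] [ 0.546 -0.245  0.019] [ 0.571 -0.221  0.035]
top rough_stone 0.66 [192.2, 244.1, 17.6, 13.4] [0.462 0.
[... 1487 characters left out ...]
 [ 0.573 -0.225  0.033]
side stone_sphere_center 0.45 [270.1, 235.8, 13.1, 12.3] [ 0.634 -0.095  0.023] [ 0.625 -0.102  0.01 ] [ 0.645 -0.085  0.031]
side stone_sphere_center 0.41 [190.7, 246.3, 8.3, 8.8] [ 0.449 -0.067  0.022] [ 0.437 -0.075  0.008] [ 0.461 -0.055  0.031]
side rough_stone 0.69 [184.4, 211.7, 11.9, 10.7] [0.463 0.095 0.018] [ 0.446  0.084 -0.   ] [0.481 0.117 0.028]
side cork 0.46 [265.2, 203.5, 8.9, 12.1] [0.689 0.084 0.017] [0.679 0.077 0.004] [0.701 0.101 0.023]
side matchbox 0.68 [266.6, 196.8, 19.5, 11.7] [0.727 0.114 0.014] [0.701 0.089 0.001] [0.748 0.152 0.021]
side matchbox 0.68 [184.3, 209.6, 9.7, 13.4] [0.463 0.094 0.017] [ 0.446  0.084 -0.   ] [0.481 0.111 0.028]
```

```bash
python3 - <<'E'
import cv2,numpy as np
a=cv2.imread("pics/top0.png")[70:300,150:370]; b=cv2.imread("pics/side0.png")[110:310,150:380]
a=cv2.resize(a,(400,418),interpolation=3); b=cv2.resize(b,(400,348),interpolation=3); b=cv2.copyMakeBorder(b,0,70,0,0,0)
cv2.imwrite("pics/c0.png",np.hstack([a,b]))
E
```

```text
(no output)
```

View pics/c0.png

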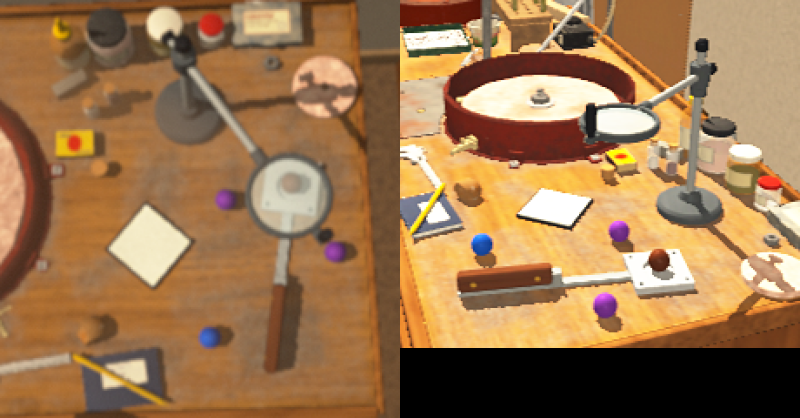

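The top crop shows the lens over the tray's plate with its knob at crop (325,236), and the pad at (150,243). The tray is the only one of its kind. Four balls could be meant:
- Brown, in the tray pocket: top (290,183), side (660,260). It fits "polished brown stone ball in pocket".
- Purple, on the bare bench: top (226,199) and (335,252).
- Blue, on the bare bench: top (210,337).

The purple and blue ones are the look-alikes.

```bash
python3 - <<'E'
from h import *
import cv2
from scipy.optimize import least_squares
T=dict(np.load("top0.npz"));S=dict(np.load("side0.npz"))
P=pts(T);Q=pts(S)
for n,A in(("top",P),("side",Q)):
    c=A[(A[:,2]>.228)&(A[:,2]<.30)&(A[:,0]>.4)&(A[:,0]<.9)&(abs(A[:,1])<.35)]
    kn=c[c[:,0]<.62]; cp=c[(c[:,0]>.7)]
    print(n,"knob",len(kn),kn.mean(0).round(4),kn.min(0),kn.max(0),"cap",len(cp),np.median(cp,0).round(4),cp.min(0),cp.max(0))
    l=A[(A[:,2]>.205)&(A[:,2]<.226)&(A[:,0]>.5)&(A[:,0]<.68)&(A[:,1]<0)&(A[:,1]>-.3)]
    h=cv2.minEnclosingCircle(l[:,:2].astype(np.float32)); print(" lens",len(l),h,l[:,2].mean())
    a=A[(A[:,2]>.205)&(A[:,2]<.226)&(A[:,0]>.69)&(A[:,0]<.85)&(abs(A[:,1])<.15)]
    if len(a): print(" bar",a[a[:,0].argsort()][::max(1,len(a)//8)].round(3).tolist())
    f=A[(A[:,2]>.008)&(A[:,2]<.03)&(A[:,0]>.74)&(A[:,0]<.95)&(abs(A[:,1])<.12)]
    p=A[(A[:,2]>.003)&(A[:,2]<.009)&(A[:,0]>.5)&(A[:,0]<.65)&(abs(A[:,1]-.022)<.08)]
    print(" pad",cv2.minAreaRect(p[:,:2].astype(np.float32)))
    g=A[(A[:,2]>.022)&(A[:,2]<.045)&(A[:,0]>.38)&(A[:,0]<.54)&(A[:,1]<-.12)&(A[:,1]>-.2)]
    print(" grip",cv2.minAreaRect(g[:,:2].astype(np.float32)),np.median(g,0),cv2.fitLine(g[:,:2].astype(np.float32),cv2.DIST_HUBER,0,.01,.01).ravel())
    pl=A[(A[:,2]>.007)&(A[:,2]<.018)&(A[:,0]>.58)&(A[:,0]<.72)&(A[:,1]<-.11)&(A[:,1]>-.24)]
    if len(pl): print(" plate",len(pl),cv2.minAreaRect(pl[:,:2].astype(np.float32)))
    b=A[(A[:,2]>.028)&(A[:,2]<.05)&(A[:,0]>.6)&(A[:,0]<.7)&(A[:,1]<-.14)&(A[:,1]>-.22)]
    if len(b): print(" ball",len(b),b.mean(0),b.min(0),b.max(0))
E
```

```text
top knob 58 [ 0.5537 -0.1833  0.2532] [ 0.54778066 -0.19145603  0.23013799] [ 0.56067552 -0.17790517  0.26079595] cap 187 [ 0.765  -0.0392  0.2388] [ 0.75519096 -0.05245678  0.22824264] [ 0.77985103 -0.02531147  0.26889702]
 lens 1966 ((0.6142539978027344, -0.14000612497329712), 0.07990389317274094) 0.21804171452065832
 bar [[0.69, -0.089, 0.221], [0.703, -0.081, 0.223], [0.715, -0.077, 0.219], [0.727, -0.063, 0.217], [0.739, -0.055, 0.22], [0.751, -0.058, 0.217], [0.757, -0.032, 0.209], [0.79, -0.019, 0.22], [0.799, -0.028, 0.219]]
 pad ((0.5736762285232544, 0.020956795662641525), (0.15760616958141327, 0.14529921114444733), 89.36579895019531)
 grip ((0.4622780680656433, -0.14650742709636688), (0.018946247175335884, 0.1304624229669571), 80.43392181396484) [ 0.45771706 -0.14559791  0.03092086] [ 0.9857499  -0.16821754  0.45823985 -0.1456048 ]
 plate 4 ((0.6898369789123535, -0.18559126555919647), (0.07549510151147842, 0.001570048974826932), 78.37602233886719)
side knob 113 [ 0.5565 -0.1883  0.2452] [ 0.55059976 -0.19293572  0.22852603] [ 0.56393383 -0.18114322  0.25979323] cap 143 [ 0.
[... 267 characters left out ...]
 [0.742, -0.059, 0.221], [0.759, -0.041, 0.225], [0.765, -0.053, 0.208], [0.771, -0.051, 0.209], [0.779, -0.05, 0.211], [0.803, -0.024, 0.219]]
 pad ((0.5838853716850281, 0.01511894166469574), (0.12127882987260818, 0.1414828896522522), 14.517741203308105)
 grip ((0.46499326825141907, -0.14782121777534485), (0.022598259150981903, 0.13031509518623352), 83.1397933959961) [ 0.45907879 -0.15030328  0.03038871] [ 0.9845719  -0.17498074  0.47288284 -0.1540099 ]
 plate 586 ((0.6371080875396729, -0.17617234587669373), (0.08034681528806686, 0.11749882996082306), 81.43527221679688)
 ball 73 [ 0.65594015 -0.18170527  0.03312174] [ 0.64470387 -0.19061353  0.02809879] [ 0.67066111 -0.16856237  0.03916867]
```

Emit:
shift_gripper(steps={"finger_gap":[0.06,0.06,0.06,0.06,0.06,0.06,0.06,0.06,0.06,0.06,0.06,0.06,0.06,0.06,0.06,0.06],"dx":[0,0,-0.0416,-0.0416,-0.0416,-0.0416,-0.0416,-0.0416,-0.0416,-0.0416,-0.0416,-0.0416,-0.0416,-0.0416,-0.0416,-0.0416],"dy":[0,0,-0.0427,-0.0427,-0.0427,-0.0427,-0.0427,-0.0427,-0.0427,-0.0427,-0.0427,-0.0427,-0.0427,-0.0427,-0.0427,-0.0427],"dz":[-0.06,-0.03,0,0,0,0,0,0,0,0,0,0,0,0,0,0],"turn":[0,0,0,0,0,0,0,0,0,0,0,0,0,0,0,0]})

```text
t: 3.0
eef_pos: [0.5554, -0.1866, 0.3218]
eef_rot: [[-0.917, 0.399, 0.002], [0.399, 0.917, 0.001], [-0.001, 0.001, -1.0]]
force: [0.5, 0.1, -0.2]
width: 0.0604
gripper_force: 0.0
```

Emit:
shift_gripper(steps={"finger_gap":[0.06,0.06,0.06,0.06,0.06,0.06,0.06,0.06,0.06,0.06,0.06,0.06,0.06],"dx":[0,0,0,0,0,0,0,0,0,0,0,0,0],"dy":[0,0,0,0,0,0,0,0,0,0,0,0,0],"dz":[0,0,0,0,0,0,0,0,0,0,0,0,0],"turn":[0.178,0.178,0.178,0.178,0.178,0.178,0.178,0.178,0.178,0.178,0.178,0.178,0]})

```text
t: 4.62
eef_pos: [0.5547, -0.1849, 0.3211]
eef_rot: [[0.827, 0.562, -0.0], [0.562, -0.827, -0.0], [-0.0, 0.0, -1.0]]
force: [1.2, -0.1, 0.6]
width: 0.0597
gripper_force: 0.0
```

```bash
cat > d.py <<'E'
import sys
from h import *
s=arm.sense(); R=np.array(s["eef_rot"]);p=np.array(s["eef_pos"])
t=np.array([float(v) for v in sys.argv[1:4]]); print("tool delta",(R.T@(t-p)).round(4),"pos",p.round(4),"yaw_y deg",np.degrees(np.arctan2(R[1,1],R[0,1])).round(2),"z",R[:,2].round(3),"t",s["t"],"w",s["width"],s["gripper_force"],s["force"],np.round(s["joints"],2))
E
python3 d.py 0.555 -0.186 0.23
```

```text
tool delta [-0.0003  0.001   0.0912] pos [ 0.5547 -0.1849  0.3211] yaw_y deg -55.84 z [-0. -0. -1.] t 4.625 w 0.0597254866646576 0.0 [ 1.18601016 -0.0978468   0.56350625] [-0.7   0.37  1.21  1.69 -0.36  1.33 -0.4 ]
```

Emit:
shift_gripper(steps={"finger_gap":[0.06,0.06,0.06,0.0,0.0,0.0,0.0,0.0,0.0],"dx":[0,0,0,0,0,0,0,0,0],"dy":[0,0,0,0,0,0,0,0,0],"dz":[0.045,0.046,0,0,0,0,0,0,0],"turn":[0,0,0,0,0,0,0,0,0]}, grip_force=30)

```text
t: 5.75
eef_pos: [0.5559, -0.1859, 0.2324]
eef_rot: [[0.829, 0.56, 0.003], [0.56, -0.829, -0.001], [0.002, 0.002, -1.0]]
force: [-1.4, 0.1, 6.4]
width: 0.013
gripper_force: 29.5
```

```bash
python3 d.py 0.555 -0.186 0.23
```

```text
tool delta [-0.0008 -0.0005  0.0024] pos [ 0.5559 -0.1859  0.2324] yaw_y deg -55.97 z [ 0.003 -0.001 -1.   ] t 5.75 w 0.012952424087203604 29.47978023905307 [-1.36991503  0.14862669  6.4169761 ] [-0.63  0.45  1.13  1.79 -0.45  1.18 -0.34]
```

Emit:
shift_gripper(steps={"finger_gap":[0.0,0.0,0.0,0.0,0.0,0.0,0.0,0],"dx":[0.0005,0.0005,0.0005,0.0005,0.0005,0.0005,0.0005,0],"dy":[-0.0156,-0.0156,-0.0156,-0.0156,-0.0156,-0.0156,-0.0156,0],"dz":[-0.002,0,0,0,0,0,0,0],"turn":[0.06,0.06,0.06,0.06,0.06,0.06,0.06,0]})

```text
t: 6.75
eef_pos: [0.5145, -0.0831, 0.2325]
eef_rot: [[0.984, 0.176, 0.0], [0.176, -0.984, 0.001], [0.0, -0.001, -1.0]]
force: [-0.3, 0.5, 0.8]
width: 0.0127
gripper_force: 30.7
```

```bash
python3 d.py 0.521 0.0385 0.232
```

```text
tool delta [ 0.0278 -0.1186  0.0006] pos [ 0.5145 -0.0831  0.2325] yaw_y deg -79.87 z [ 0.     0.001 -1.   ] t 6.75 w 0.012727824347758135 30.706850867718458 [-0.33412547  0.54462101  0.77970599] [-1.05  0.39  1.38  1.94 -0.43  1.15 -0.9 ]
```

Emit:
shift_gripper(steps={"finger_gap":[0.0,0.0,0.0,0.0,0],"dx":[0.0005,0.0005,0.0005,0.0005,0],"dy":[-0.0156,-0.0156,-0.0156,-0.0156,0],"dz":[0,0,0,0,0],"turn":[0.06,0.06,0.06,0.06,0]})

```text
t: 7.38
eef_pos: [0.5114, -0.0217, 0.2325]
eef_rot: [[0.998, -0.063, -0.0], [-0.063, -0.998, 0.0], [-0.0, -0.0, -1.0]]
force: [-1.3, 1.1, 1.9]
width: 0.0127
gripper_force: 30.8
```

```bash
python3 d.py 0.521 0.0385 0.232
```

```text
tool delta [ 0.0058 -0.0607  0.0005] pos [ 0.5114 -0.0217  0.2325] yaw_y deg -93.62 z [-0.  0. -1.] t 7.375 w 0.012694757906437001 30.800672492478043 [-1.29895698  1.13940857  1.85024087] [-1.23  0.45  1.47  1.97 -0.49  1.18 -1.19]
```

Emit:
shift_gripper(steps={"finger_gap":[0.0,0.0,0.0,0.0,0,0],"dx":[0.0002,0.001,0.002,0.0026,0,0],"dy":[-0.0152,-0.0152,-0.0152,-0.0151,0,0],"dz":[0,0,0,0,0,0],"turn":[0,0,0,0,0,0]})

```text
t: 8.12
eef_pos: [0.5213, 0.0389, 0.2325]
eef_rot: [[0.998, -0.065, 0.001], [-0.065, -0.998, 0.001], [0.001, -0.001, -1.0]]
force: [2.1, 0.1, 3.0]
width: 0.0124
gripper_force: 31.5
```

```bash
python3 d.py 0.521 0.0385 0.232
```

```text
tool delta [-0.0003  0.0004  0.0005] pos [0.5213 0.0389 0.2325] yaw_y deg -93.71 z [ 0.001  0.001 -1.   ] t 8.125 w 0.012446485985596221 31.492430279322434 [2.12610363 0.14870282 2.98003522] [-1.3   0.49  1.46  1.94 -0.53  1.19 -1.28]
```

Release, rise, and measure the lens and the tray (now uncovered) from the top camera.

Emit:
shift_gripper(steps={"finger_gap":[0.05,0.05,0.05,0.05,0.05,0.05,0.05,0.05,0.05],"dx":[0,0,0,0,0,-0.02,-0.02,0,0],"dy":[0,0,0,0,0,0.06,0.06,0.06,0],"dz":[0,0,0,-0.03,-0.06,0,0,0,0],"turn":[0,0,0,0,0,0,0,0,0]})

```text
t: 9.25
eef_pos: [0.4798, -0.1027, 0.3166]
eef_rot: [[0.996, -0.074, -0.049], [-0.073, -0.997, 0.013], [-0.05, -0.009, -0.999]]
force: [-0.1, 0.2, -0.8]
width: 0.0497
gripper_force: 0.0
```

```bash
python3 - <<'E'
from h import *
for c in("top","side"):
    T=eyes.snapshot(c); cv2.imwrite(f"pics/{c}1.png",T["pixels"][:,:,::-1]); np.savez(f"{c}1.npz",**T); A=pts(T)
    k=A[(A[:,2]>.23)&(A[:,2]<.27)&(A[:,0]>.47)&(A[:,0]<.56)&(A[:,1]>0)&(A[:,1]<.1)]
    print(c,"knob",len(k),k.mean(0) if len(k) else 0)
    p=A[(A[:,2]>.003)&(A[:,2]<.009)&(A[:,0]>.5)&(A[:,0]<.65)&(abs(A[:,1]-.022)<.08)]
    for n in("lens_knob","sphere_tray","stone_sphere_center","swing_arm"):
        for r in trace(c,n)[:3]:
            q=pts(T,r["pixels"])
            print(c,n,round(r["conf"],2),r["box"],np.median(q,0).round(3),q.min(0).round(3),q.max(0).round(3))
            if n=="sphere_tray" and r["conf"]>.5:
                h=q[(q[:,2]>.007)&(q[:,0]>.58)]; print("  plate",cv2.minAreaRect(h[:,:2].astype(np.float32)))
                h=q[(q[:,2]>.022)&(q[:,0]<.56)]; print("  grip",cv2.minAreaRect(h[:,:2].astype(np.float32)))
    b=A[(A[:,2]>.025)&(A[:,2]<.05)&(A[:,0]>.6)&(A[:,0]<.7)&(A[:,1]<-.14)&(A[:,1]>-.22)]; print("ball",len(b),b.mean(0) if len(b) else 0)
    l=A[(A[:,2]>.205)&(A[:,2]<.226)&(A[:,0]>.52)&(A[:,0]<.64)&(abs(A[:,1]-.02)<.07)]
    print("lens",np.r_[l.min(0),l.max(0)].round(3))
E
python3 d.py 0.467 -0.148 0.1
```

```text
top knob 52 [0.52093094 0.03772619 0.25461928]
top lens_knob 0.89 [202.6, 86.8, 57.4, 136.3] [0.588 0.011 0.218] [ 0.515 -0.055 -0.002] [0.878 0.08  0.269]
top sphere_tray 0.82 [293.7, 157.1, 33.5, 23.0] [ 0.672 -0.176  0.011] [ 0.644 -0.22  -0.001] [ 0.694 -0.144  0.028]
  plate ((0.6673834323883057, -0.1816609650850296), (0.07462766766548157, 0.05019861087203026), 86.37911987304688)
  grip ((0.0, 0.0), (0.0, 0.0), 0.0)
top stone_sphere_center 0.43 [262.0, 248.5, 14.3, 15.5] [ 0.446 -0.057  0.025] [ 0.433 -0.072  0.014] [ 0.46  -0.043  0.033]
top swing_arm 0.94 [201.5, 84.6, 61.8, 140.2] [0.591 0.009 0.218] [ 0.515 -0.057 -0.004] [0.878 0.105 0.269]
ball 103 [ 0.65352921 -0.17718695  0.03182321]
lens [ 0.522 -0.028  0.21   0.639  0.07   0.225]
side knob 74 [0.52370968 0.03490781 0.24557459]
side lens_knob 0.67 [209.8, 134.1, 128.0, 29.7] [ 0.613 -0.005  0.218] [ 0.517 -0.057 -0.088] [1.124 0.659 0.26
[... 586 characters left out ...]
 0.032]
side stone_sphere_center 0.68 [289.4, 254.8, 13.9, 14.2] [ 0.655 -0.185  0.028] [ 0.643 -0.193 -0.   ] [ 0.69  -0.12   0.039]
side stone_sphere_center 0.44 [270.1, 237.2, 14.1, 14.6] [ 0.635 -0.094  0.022] [ 0.624 -0.101  0.01 ] [ 0.648 -0.08   0.032]
side swing_arm 0.77 [209.8, 134.1, 130.1, 30.4] [ 0.61  -0.006  0.218] [ 0.518 -0.057 -0.064] [1.122 0.732 0.268]
ball 96 [ 0.65545737 -0.18283057  0.03159832]
lens [ 0.52  -0.03   0.208  0.64   0.07   0.226]
tool delta [-1.000e-04  5.330e-02  2.178e-01] pos [ 0.481  -0.0956  0.3176] yaw_y deg -93.56 z [-0.049  0.004 -0.999] t 9.75 w 0.0503701567981417 0.0 [-0.21659483  0.88309421 -0.49015684] [-1.45 -0.18  1.48  1.87  0.18  1.34 -1.66]
```

```bash
python3 - <<'E'
import cv2,numpy as np
a=cv2.imread("pics/top1.png")[70:300,150:370]; b=cv2.imread("pics/side1.png")[110:310,150:380]
a=cv2.resize(a,(400,418),interpolation=3); b=cv2.resize(b,(400,348),interpolation=3); b=cv2.copyMakeBorder(b,0,70,0,0,0)
cv2.imwrite("pics/c1.png",np.hstack([a,b]))
E
```

```text
(no output)
```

View pics/c1.png

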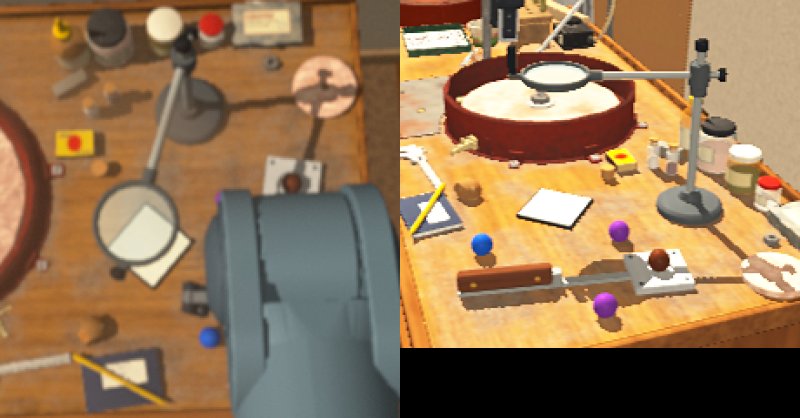

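The lens is over the pad: knob at (0.521,0.037), which puts the lens centre at about (0.579,0.02). The tray and brown ball are undisturbed. The wrist is wound up near the q3 limit, so I'll unwind it by turning back and moving outward.

Emit:
shift_gripper(steps={"finger_gap":[0.05,0.05,0.05,0.05,0.05,0.05,0.05,0.05],"dx":[0.03,0.02,0,0,0,0,0,0],"dy":[0,0,0,0,0,0,0,0],"dz":[-0.01,0,0,0,0,0,0,0],"turn":[-0.18,-0.18,-0.18,-0.18,-0.18,-0.18,-0.18,-0.18]})

```text
t: 10.75
eef_pos: [0.5239, -0.0946, 0.3278]
eef_rot: [[0.187, 0.981, -0.042], [0.982, -0.187, 0.004], [-0.004, -0.042, -0.999]]
force: [-0.4, 0.8, 0.4]
width: 0.05
gripper_force: 0.0
```

```bash
python3 d.py 0.467 -0.148 0.1
```

```text
tool delta [-0.0622 -0.0363  0.2298] pos [ 0.5239 -0.0946  0.3278] yaw_y deg -10.79 z [-0.042  0.004 -0.999] t 10.75 w 0.050032513508096566 0.0 [-0.41766209  0.81845295  0.42974761] [-1.72 -0.41  1.57  1.77  0.4   1.43 -0.41]
```

Emit:
shift_gripper(steps={"finger_gap":[0.05,0.05,0.05,0.05,0.05,0.05,0.05,0.05,0.05],"dx":[0,0,0,0,0,0,0,0,0],"dy":[0,0,0,0,0,0,0,0,0],"dz":[0,0,0,0,0,0,0,0,0],"turn":[-0.18,-0.18,-0.18,-0.18,-0.18,-0.18,-0.18,-0.18,0]})

```text
t: 11.88
eef_pos: [0.5239, -0.0945, 0.3278]
eef_rot: [[-0.946, 0.321, -0.042], [0.321, 0.947, 0.004], [0.041, -0.01, -0.999]]
force: [-0.6, -0.8, 1.1]
width: 0.0499
gripper_force: 0.0
```

```bash
python3 d.py 0.467 -0.148 0.1
```

```text
tool delta [ 0.0273 -0.0667  0.2297] pos [ 0.5239 -0.0945  0.3278] yaw_y deg 71.28 z [-0.042  0.004 -0.999] t 11.875 w 0.04986333220072127 0.0 [-0.60899959 -0.81129634  1.06663965] [-1.72 -0.41  1.57  1.77  0.4   1.43  1.02]
```

Emit:
shift_gripper(steps={"finger_gap":[0.05,0.05,0.05,0.05,0.05,0.05],"dx":[0.037,0.037,0.037,0.037,0.037,0.037],"dy":[0.0467,0.0467,0.0467,0.0467,0.0467,0.0467],"dz":[-0.01,0,0,0,0,0],"turn":[0,0,0,0,0,0]})

```text
t: 12.62
eef_pos: [0.4028, 0.2436, 0.3442]
eef_rot: [[-0.946, 0.322, -0.042], [0.322, 0.947, 0.004], [0.041, -0.009, -0.999]]
force: [-0.1, -0.1, 0.1]
width: 0.05
gripper_force: 0.0
```

```bash
python3 d.py 0.467 -0.148 0.1
```

```text
tool delta [-0.197  -0.3477  0.2396] pos [0.4028 0.2436 0.3442] yaw_y deg 71.21 z [-0.042  0.004 -0.999] t 12.625 w 0.05003130269452657 0.0 [-0.14475933 -0.10577294  0.1427574 ] [-1.68 -0.13  1.01  1.88  0.08  1.36  0.55]
```

Emit:
shift_gripper(steps={"finger_gap":[0.05,0.05,0.05,0.05,0.05,0.05],"dx":[0.037,0.037,0.037,0.037,0.037,0],"dy":[0.0467,0.0467,0.0467,0.0467,0.0467,0],"dz":[0,0,0,0,0,0],"turn":[0,0,0,0,0,0]})

```text
t: 13.38
eef_pos: [0.2965, 0.5285, 0.3473]
eef_rot: [[-0.95, 0.31, -0.042], [0.31, 0.951, 0.001], [0.041, -0.012, -0.999]]
force: [0.5, -0.7, -0.3]
width: 0.0503
gripper_force: 0.0
```

```bash
python3 d.py 0.467 -0.148 0.1
```

```text
tool delta [-0.3819 -0.5873  0.2391] pos [0.2965 0.5285 0.3473] yaw_y deg 71.94 z [-0.042  0.001 -0.999] t 13.375 w 0.05031927874267 0.0 [ 0.52713761 -0.67805414 -0.29724508] [-1.8   0.31  0.87  1.58 -0.27  1.39  0.36]
```

```bash
python3 - <<'E'
from h import *
A=np.r_[pts(dict(np.load("side0.npz"))),pts(dict(np.load("top0.npz")))]
for x in np.arange(.2,1.2,.1):
    print(round(x,1),[ (round(float(A[m][:,2].max()),2) if (m:=(abs(A[:,0]-x-.05)<.05)&(abs(A[:,1]-y-.05)<.05)&(A[:,2]<.9)).any() else None) for y in np.arange(-.4,.9,.1)])
E
```

```text
0.2 [-0.75, -0.75, -0.75, -0.17, -0.75, -0.75, -0.75, -0.75, -0.75, 0.53, 0.35, -0.75, -0.74]
0.3 [None, 0.01, 0.03, 0.01, 0.02, 0.01, 0.01, 0.01, 0.01, 0.53, 0.53, 0.01, 0.01]
0.4 [None, 0.01, 0.04, 0.03, 0.03, 0.03, 0.08, 0.08, 0.08, 0.01, 0.01, 0.02, 0.02]
0.5 [None, 0.22, 0.26, 0.01, 0.01, 0.08, 0.08, 0.04, 0.08, 0.1, 0.03, 0.02, 0.01]
0.6 [None, 0.22, 0.22, 0.22, 0.02, 0.08, 0.04, 0.07, 0.04, 0.18, 0.03, 0.09, 0.08]
0.7 [None, 0.02, 0.01, 0.27, 0.06, 0.08, 0.08, 0.04, 0.08, 0.08, 0.08, 0.21, 0.2]
0.8 [None, 0.03, 0.03, 0.22, 0.08, 0.14, 0.08, 0.08, 0.08, 0.01, 0.14, 0.16, 0.13]
0.9 [None, 0.03, 0.03, 0.07, 0.08, 0.03, 0.02, 0.02, 0.53, 0.53, 0.53, 0.52, 0.52]
1.0 [None, None, None, None, None, None, None, None, 0.53, None, None, None, None]
1.1 [0.03, 0.03, 0.56, 0.55, 0.55, 0.55, 0.54, 0.54, 0.53, 0.53, 0.53, None, None]
```

Emit:
shift_gripper(steps={"finger_gap":[0.05,0.05,0.05,0.05,0.05,0.05,0.05,0.05],"dx":[-0.01,-0.01,-0.01,-0.01,-0.055,-0.055,-0.055,-0.055],"dy":[0.048,0.048,0.048,0.048,-0.026,-0.026,-0.026,-0.026],"dz":[-0.01,-0.01,-0.01,0,0,0,0,0],"turn":[0,0,0,0,0,0,0,0]})

```text
t: 14.38
eef_pos: [0.5798, 0.5204, 0.3675]
eef_rot: [[-0.946, 0.322, -0.042], [0.322, 0.947, 0.003], [0.041, -0.01, -0.999]]
force: [-0.2, -0.1, -0.3]
width: 0.0495
gripper_force: 0.0
```

```bash
python3 d.py 0.718 0.304 0.38
```

```text
tool delta [-0.1999 -0.1605 -0.0191] pos [0.5798 0.5204 0.3675] yaw_y deg 71.2 z [-0.042  0.003 -0.999] t 14.375 w 0.049471455867278975 0.0 [-0.16147202 -0.13479143 -0.27729081] [-1.18  0.71  0.82  1.02 -0.52  1.62  0.73]
```

Emit:
shift_gripper(steps={"finger_gap":[0.05,0.05,0.05,0.05,0.05],"dx":[-0.042,-0.042,-0.042,-0.042,-0.042],"dy":[-0.034,-0.034,-0.034,-0.034,-0.034],"dz":[0,0,0,0,0],"turn":[0,0,0,0,0]})

```text
t: 15.0
eef_pos: [0.7237, 0.2923, 0.3605]
eef_rot: [[-0.946, 0.322, -0.043], [0.322, 0.947, 0.004], [0.042, -0.01, -0.999]]
force: [0.8, 0.5, -0.2]
width: 0.0501
gripper_force: 0.0
```

```bash
python3 d.py 0.779 0.039 0.38
```

```text
tool delta [-0.1331 -0.2222 -0.0229] pos [0.7237 0.2923 0.3605] yaw_y deg 71.21 z [-0.043  0.004 -0.999] t 15.0 w 0.050067803074710496 0.0 [ 0.75992163  0.54987154 -0.16459543] [-0.83  0.73  0.83  1.01 -0.52  1.63  1.08]
```

Emit:
shift_gripper(steps={"finger_gap":[0.05,0.05,0.05,0.05,0.05,0.05,0.05,0.05,0.05],"dx":[-0.028,-0.028,-0.028,-0.028,-0.028,-0.0125,-0.0125,-0.0125,-0.0125],"dy":[-0.0466,-0.0466,-0.0466,-0.0466,-0.0466,-0.057,-0.057,-0.057,-0.057],"dz":[-0.01,-0.01,0,0,0,0,0,0,0],"turn":[0,0,0,0,0,0,0,0,0]})

```text
t: 16.12
eef_pos: [0.756, -0.2055, 0.3768]
eef_rot: [[-0.946, 0.322, -0.043], [0.322, 0.947, 0.005], [0.042, -0.01, -0.999]]
force: [0.6, 0.1, 0.1]
width: 0.0502
gripper_force: 0.0
```

```bash
python3 d.py 0.467 -0.148 0.15
```

```text
tool delta [ 0.2822 -0.0365  0.2393] pos [ 0.756  -0.2055  0.3768] yaw_y deg 71.21 z [-0.043  0.005 -0.999] t 16.125 w 0.05015235296694581 0.0 [0.55756236 0.09812466 0.07611545] [-0.19  0.74  0.85  0.97 -0.52  1.66  1.72]
```

Emit:
shift_gripper(steps={"finger_gap":[0.06,0.06,0.06,0.06,0.06,0.06,0.06,0.06],"dx":[0.056,0.056,0.056,0.056,0.056,0,0,0],"dy":[-0.007,-0.007,-0.007,-0.007,-0.007,0,0,0],"dz":[0,0,0,0,0,0.06,0.06,0],"turn":[-0.05,-0.05,-0.05,0,0,0,0,0]})

```text
t: 17.12
eef_pos: [0.4655, -0.1702, 0.2641]
eef_rot: [[-0.983, 0.177, -0.056], [0.177, 0.984, 0.008], [0.056, -0.002, -0.998]]
force: [-0.6, -0.0, 1.2]
width: 0.0599
gripper_force: 0.0
```

```bash
python3 d.py 0.467 -0.148 0.15
```

```text
tool delta [-0.004   0.0223  0.114 ] pos [ 0.4655 -0.1702  0.2641] yaw_y deg 79.8 z [-0.056  0.008 -0.998] t 17.125 w 0.059870255122571416 0.0 [-5.60335278e-01 -8.16372511e-04  1.23052699e+00] [-0.67  0.12  1.02  1.92 -0.1   1.21  1.77]
```

Emit:
shift_gripper(steps={"finger_gap":[0.06,0.06,0.06,0.06,0.06],"dx":[-0.009,0,0,0,0],"dy":[0.022,0,0,0,0],"dz":[0.05,0.05,0.05,0.04,0],"turn":[0,0,0,0,0]}, grip_force=100)

```text
t: 17.75
eef_pos: [0.4768, -0.1509, 0.0787]
eef_rot: [[-0.984, 0.174, -0.046], [0.174, 0.985, 0.004], [0.046, -0.005, -0.999]]
force: [-0.0, 0.0, 1.4]
width: 0.0603
gripper_force: 0.0
```

```bash
python3 d.py 0.467 -0.148 0.01
```

```text
tool delta [0.007  0.0015 0.069 ] pos [ 0.4768 -0.1509  0.0787] yaw_y deg 79.97 z [-0.046  0.004 -0.999] t 17.75 w 0.060339472418274316 0.0 [-0.01284385  0.02383215  1.38879149] [-0.49  0.45  0.85  2.07 -0.43  0.86  2.  ]
```

Emit:
shift_gripper(steps={"finger_gap":[0.06,0.06,0.06,0.06],"dx":[0.007,0,0,0],"dy":[0.0015,0,0,0],"dz":[0.03,0.025,0.013,0],"turn":[0,0,0,0]})

```text
t: 18.25
eef_pos: [0.4689, -0.1481, 0.0127]
eef_rot: [[-0.984, 0.174, -0.04], [0.174, 0.985, 0.004], [0.04, -0.003, -0.999]]
force: [0.3, 0.0, 0.3]
width: 0.06
gripper_force: 0.0
```

```bash
python3 d.py 0.467 -0.148 0.01; python3 - <<'E'
from h import *
T=eyes.snapshot("side"); cv2.imwrite("pics/c2.png",cv2.resize(T["pixels"][130:330,150:380,::-1],(690,600),interpolation=3))
E
```

```text
tool delta [ 0.0018 -0.0002  0.0028] pos [ 0.4689 -0.1481  0.0127] yaw_y deg 79.99 z [-0.04   0.004 -0.999] t 18.25 w 0.059957577805115465 0.0 [0.28639939 0.04945884 0.31420328] [-0.41  0.55  0.74  2.11 -0.55  0.73  2.1 ]
```

View pics/c2.png

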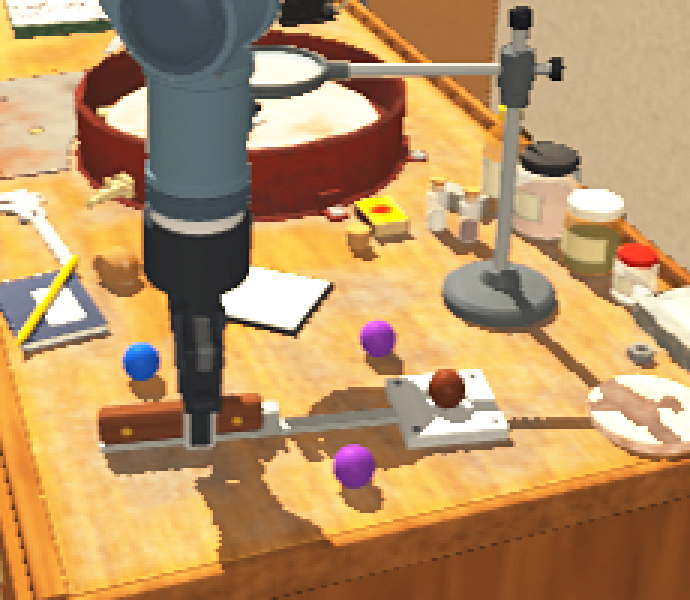

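The fingers straddle the grip at its middle, (200,420) in the picture. Blue ball (141,360) and purple balls (378,338) and (354,466) are clear, and the brown ball sits in its pocket at (447,388). Next I close the fingers and lift gently.

Emit:
shift_gripper(steps={"finger_gap":[0.03,0.0,0.0,0.0,0.0,0.0,0.0],"dx":[0.001,0,0,0,0,0,0],"dy":[0,0,0,0,0,0,0],"dz":[0.002,0,0,0,0,0,0],"turn":[0,0,0,0,0,0,0]}, grip_force=110)

```text
t: 19.18
eef_pos: [0.4665, -0.1477, 0.0105]
eef_rot: [[-0.984, 0.174, -0.041], [0.173, 0.985, 0.005], [0.042, -0.002, -0.999]]
force: [-1.4, 0.3, 4.8]
width: 0.0158
gripper_force: 108.0
```

Emit:
shift_gripper(steps={"finger_gap":[0,0,0,0,0,0,0,0,0,0,0,0,0,0],"dx":[0,0,0,0,0,0,0,0,0,0,0,0,0,0],"dy":[0,0,0,0,0,0,0,0,0,0,0,0,0,0],"dz":[-0.004,-0.006,-0.008,-0.01,-0.012,-0.012,-0.012,-0.012,-0.01,-0.008,-0.006,-0.004,0,0],"turn":[0,0,0,0,0,0,0,0,0,0,0,0,0,0]})

```text
t: 20.92
eef_pos: [0.4701, -0.148, 0.1132]
eef_rot: [[-0.984, 0.174, -0.043], [0.174, 0.985, 0.005], [0.043, -0.003, -0.999]]
force: [0.5, 0.4, -1.7]
width: 0.0156
gripper_force: 107.4
```

```bash
python3 d.py 0.411 -0.079 0.107
```

```text
tool delta [0.0699 0.0577 0.0091] pos [ 0.4701 -0.148   0.1132] yaw_y deg 79.98 z [-0.043  0.005 -0.999] t 20.925 w 0.015646067033563832 107.43767023086548 [ 0.47117721  0.38190221 -1.74311608] [-0.56  0.38  0.91  2.07 -0.36  0.91  1.95]
```

```bash
cat > m.py <<'E'
from h import *
s=arm.sense(); g=np.array(s["eef_pos"])
for c in("side","top"):
    T=eyes.snapshot(c); np.savez(f"{c}2.npz",**T); cv2.imwrite(f"pics/{c}2.png",T["pixels"][:,:,::-1])
    for n in("sphere_tray","stone_sphere_center"):
        for r in trace(c,n)[:3]:
            q=pts(T,r["pixels"]); q=q[(q[:,2]>.06)&(q[:,2]<.17)]
            if len(q)<20: continue
            print(c,n,round(r["conf"],2),r["box"],len(q),np.median(q,0).round(4),q.min(0).round(3),q.max(0).round(3))
            if n=="sphere_tray":
                d=np.linalg.norm(q[:,:2]-g[:2],axis=1); h=q[(d>.165)&(d<.26)]
                for _ in range(8):
                    if len(h)<30: break
                    cc=h.mean(0); nrm=np.linalg.svd(h-cc)[2][2]; nrm*=np.sign(nrm[2]); e=abs((h-cc)@nrm)
                    h=h[e<max(.003,1.5*e.mean())]
                if len(h)>30: print("  plate",len(h),"n",nrm.round(3),"c",cc.round(4))
            elif len(q)>20:
                # sphere fit, radius 15 mm
                from scipy.optimize import least_squares
                f=least_squares(lambda x:np.linalg.norm(q-x,axis=1)-.015,q.mean(0),loss="soft_l1",f_scale=.002); print("  sphere",f.x.round(4))
E
python3 m.py; python3 d.py 0.402 -0.062 0.113
```

```text
side sphere_tray 0.61 [183.0, 216.1, 141.7, 25.6] 1728 [ 0.5471 -0.1614  0.1131] [ 0.404 -0.224  0.101] [ 0.702 -0.131  0.14 ]
  plate 381 n [-0.004 -0.01   1.   ] c [ 0.6635 -0.1875  0.1126]
top sphere_tray 0.71 [293.7, 146.2, 40.3, 60.9] 1075 [ 0.6479 -0.1746  0.112 ] [ 0.566 -0.223  0.101] [ 0.7   -0.137  0.13 ]
  plate 659 n [-0.003  0.004  1.   ] c [ 0.6643 -0.1812  0.1123]
top stone_sphere_center 0.7 [311.1, 157.2, 10.1, 9.7] 126 [ 0.6567 -0.1773  0.1347] [ 0.645 -0.192  0.124] [ 0.67  -0.165  0.141]
  sphere [ 0.6589 -0.1788  0.1234]
tool delta [0.0821 0.0729 0.0036] pos [ 0.4702 -0.1481  0.1133] yaw_y deg 79.98 z [-0.043  0.005 -0.999] t 21.225 w 0.0159633039562105 107.43989109992981 [-0.38773337  1.41239986 -1.87162767] [-0.56  0.38  0.91  2.07 -0.36  0.91  1.95]
```

Emit:
shift_gripper(steps={"finger_gap":[0,0,0,0,0,0,0,0,0,0,0,0,0,0,0,0],"dx":[0,0,0,0,0,0,0,0,0,0,0,0,0,0,0,0],"dy":[0,0,0,0,0,0,0,0,0,0,0,0,0,0,0,0],"dz":[0,0,0,0,0,0,0,0,0,0,0,0,0,0,0,0],"turn":[-0.015,-0.03,-0.045,-0.05,-0.05,-0.05,-0.05,-0.05,-0.05,-0.05,-0.05,-0.045,-0.03,-0.02,-0.015,0]})

```text
t: 23.22
eef_pos: [0.4704, -0.1481, 0.1135]
eef_rot: [[-0.91, -0.412, -0.042], [-0.413, 0.911, 0.005], [0.036, 0.022, -0.999]]
force: [-0.3, -0.0, -1.7]
width: 0.0154
gripper_force: 107.4
```

```bash
python3 d.py 0.406 -0.0615 0.113
```

```text
tool delta [0.0228 0.1054 0.0036] pos [ 0.4704 -0.1481  0.1135] yaw_y deg 114.34 z [-0.042  0.005 -0.999] t 23.225 w 0.015397622527237736 107.44816303253174 [-0.34241753 -0.0081442  -1.70495169] [-0.45  0.33  0.77  2.07 -0.29  0.89  2.48]
```

Emit:
shift_gripper(steps={"finger_gap":[0,0,0,0,0,0,0,0,0,0,0,0,0,0],"dx":[0.001,0.001,0.002,0.003,0.003,0.003,0.003,0.002,0.002,0.001,0.001,0.001,0,0],"dy":[0.003,0.006,0.009,0.011,0.0125,0.0125,0.0125,0.0125,0.011,0.008,0.005,0.002,0,0],"dz":[0,0,0.001,0.001,0.001,0.001,0,0,0,0,0,0,0,0],"turn":[0,0,0,0,0,0,0,0,0,0,0,0,0,0]})

```text
t: 24.98
eef_pos: [0.4062, -0.0622, 0.1127]
eef_rot: [[-0.911, -0.411, -0.042], [-0.412, 0.911, 0.004], [0.036, 0.021, -0.999]]
force: [-0.6, -0.0, -1.3]
width: 0.0158
gripper_force: 107.6
```

```bash
python3 m.py; python3 d.py 0.406 -0.0615 0.113
```

```text
side sphere_tray 0.8 [151.2, 188.6, 111.2, 44.8] 1187 [ 0.4632 -0.0429  0.1136] [ 0.344 -0.099  0.102] [0.631 0.052 0.137]
  plate 227 n [ 0.008 -0.032  0.999] c [0.5836 0.0109 0.1132]
side stone_sphere_center 0.55 [234.7, 182.6, 14.5, 13.9] 113 [0.5846 0.0016 0.1296] [ 0.573 -0.007  0.064] [0.646 0.164 0.14 ]
  sphere [0.5874 0.0108 0.1249]
top sphere_tray 0.65 [220.7, 200.5, 38.4, 52.6] 336 [ 0.5183 -0.0162  0.1091] [ 0.459 -0.043  0.102] [0.573 0.037 0.127]
tool delta [-0.0001  0.0005 -0.0004] pos [ 0.4061 -0.062   0.1126] yaw_y deg 114.32 z [-0.042  0.005 -0.999] t 25.275 w 0.015895822343060126 107.54259467124939 [ 0.42015302 -0.00914504 -2.51973524] [-0.68  0.14  0.79  2.25 -0.13  0.84  2.18]
```

```bash
python3 - <<'E'
from h import *
from scipy.optimize import least_squares
for c in("side","top","side1","top1"):
    A=pts(dict(np.load((c if c[-1]=="1" else c+"2")+".npz")))
    l=A[(A[:,2]>.205)&(A[:,2]<.226)&(np.hypot(A[:,0]-.579,A[:,1]-.02)<.058)]
    f=least_squares(lambda x:np.maximum(np.hypot(*(l[:,:2]-x).T)-.049,0)*1e3,[.579,.02]); 
    h=cv2.convexHull(l[:,:2].astype(np.float32))[:,0]
    print(c,len(l),f.x.round(4),f.cost.round(1),((h.min(0)+h.max(0))/2).round(4), np.ptp(h,axis=0).round(3))
a=cv2.imread("pics/top2.png")[150:270,180:330]; b=cv2.imread("pics/side2.png")[110:260,130:320]
cv2.imwrite("pics/c3.png",np.hstack([cv2.resize(a,(400,320),interpolation=3),cv2.resize(b,(400,320),interpolation=3)]))
E
```

```text
side 651 [0.579  0.0194] 536.0 [0.5785 0.0204] [0.11 0.1 ]
top 1853 [0.5808 0.0198] 441.7 [0.5793 0.0212] [0.111 0.098]
side1 652 [0.5789 0.0193] 533.5 [0.5784 0.0199] [0.109 0.1  ]
top1 1857 [0.5808 0.0198] 475.3 [0.5795 0.021 ] [0.112 0.098]
```

View pics/c3.png

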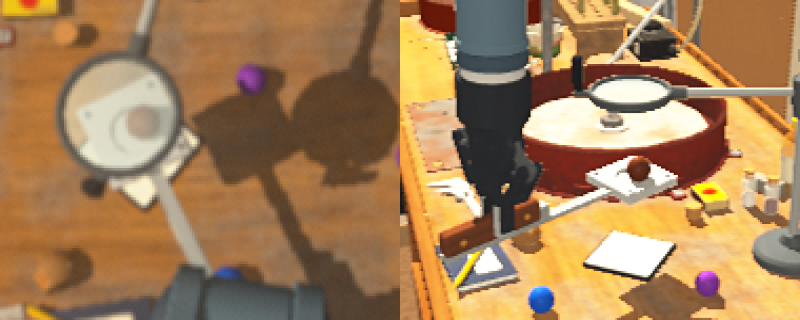

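The picture shows the tray held level under the lens and clear of it. The ball (638,168 at right; 142,122 at left) is in the pocket, about 11 mm off the lens axis. One small correction will centre it better.

Emit:
shift_gripper(steps={"finger_gap":[0,0,0,0,0,0,0,0,0,0,0],"dx":[0.0004,0.0005,0.0005,0.0004,0.0002,0,0,0,0,0,0],"dy":[0.001,0.002,0.002,0.002,0.0005,0,0,0,0,0,0],"dz":[0,0,0,0,0,0,0,0,0,0,0],"turn":[0,0,0,0,0,0,0,0,0,0,0]})

```text
t: 26.65
eef_pos: [0.4011, -0.0559, 0.1128]
eef_rot: [[-0.91, -0.412, -0.042], [-0.412, 0.911, 0.005], [0.037, 0.022, -0.999]]
force: [-0.3, -0.7, -1.0]
width: 0.0157
gripper_force: 107.6
```

```bash
python3 m.py; python3 d.py 0.401 -0.0555 0.113
python3 - <<'E'
from h import *
for c in("top","side"):
    T=eyes.snapshot(c)
    for n in("rough_stone","cork","matchbox"):
        r=trace(c,n)[0]; print(c,n,round(r["conf"],2),np.median(pts(T,r["pixels"]),0).round(3))
E
```

```text
side sphere_tray 0.63 [147.9, 186.1, 108.7, 50.2] 1194 [ 0.459  -0.0356  0.1138] [ 0.339 -0.092  0.1  ] [0.625 0.061 0.159]
  plate 216 n [ 0.009 -0.029  1.   ] c [0.5777 0.0172 0.1134]
side stone_sphere_center 0.46 [229.9, 181.4, 16.2, 12.1] 127 [0.5804 0.0088 0.1284] [ 0.566 -0.     0.062] [0.645 0.168 0.14 ]
  sphere [0.5829 0.0175 0.1243]
top sphere_tray 0.6 [221.1, 203.2, 36.9, 54.5] 390 [ 0.5119 -0.0094  0.1094] [ 0.448 -0.04   0.102] [0.568 0.042 0.127]
tool delta [-0.0001  0.0004 -0.0001] pos [ 0.4011 -0.0559  0.1128] yaw_y deg 114.34 z [-0.042  0.005 -0.999] t 26.95 w 0.015659371443484282 107.55022644996643 [-0.63339293  0.69284932 -2.10296934] [-0.7   0.12  0.78  2.26 -0.12  0.84  2.16]
top rough_stone 0.64 [0.462 0.104 0.024]
top cork 0.53 [0.685 0.091 0.02 ]
top matchbox 0.62 [0.725 0.125 0.014]
side rough_stone 0.72 [ 0.61  -0.004  0.218]
side cork 0.49 [ 0.617 -0.005  0.218]
side matchbox 0.56 [0.726 0.117 0.015]
```

The ball is at (0.583,0.0175,0.124) and the lens at (0.580,0.020,0.215). The tray is level to about 2°, and the bystanders have not moved.

```bash
python3 -c "
from plant import arm
print(arm.sign_off())"
```

```text
the job is handed in; nothing more can be done
None
```

I handed the job in with the lens about 3 mm from the pad's centre and the tray held level (about 2°) by its grip. The ball is in its pocket about 91 mm below the lens and 4 mm off its axis, and the bystanders have not moved. These are my camera measurements; sign-off returned no verdict.

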